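# Walk the oil tin onto its drip mat

## Task

The wide flat oil tin with the black handle stands near the front of the worktop, just before its drip mat; it is too heavy to carry by that handle, so walk it back onto the mat without ever lifting it clear of the worktop. Tip it onto its right end, swing the well-raised left end away from you over the mat while the right end stays where it stands, and set it down flat; then tip it onto its left end, swing the well-raised right end over the mat, and set it down flat again. Leave it standing upright and let go, wholly on the mat and square to it.

Things in the scene. Friction and masses are not known exactly. Their poses are not given: they have to be found in the camera images.
- oil_tin: flat upright steel tin, 160 mm wide (y axis), 56 deep (x), 150 tall, 0.6 to 0.95 kg; origin at the centre of its underside, x away from the robot, y to its left, z up. On top, centred along y, a black handle bar 90 mm long, 16 wide (x), 18 high: its middle is 179 mm above the underside, 20 mm free below it over its middle 70 mm. Screw cap at the left end. Not the smaller tin at the back.
- left_foot (a point): middle of the tin's left bottom edge, 80 mm along +y from the tin's origin, on its underside (same axes as the tin)
- right_foot (a point): middle of the tin's right bottom edge, 80 mm along -y from the tin's origin, on its underside (same axes as the tin)
- drip_mat: dark flat rubber mat fixed on the worktop, 100 mm deep (x axis), 220 wide (y), 2 thick; origin at the centre of its underside, x away from the robot, y left. At the start the tin stands before it, nearly parallel, the tin's middle 90 to 105 mm nearer the robot than the mat's and 20 to 45 mm to its left (along the mat's axes).

How it is judged:
By the outcome, as a careful person would: the job done as asked, in the order asked, and still so for the second after the job is handed in, with the robot touching nothing.
It also fails if it takes over 40 s, if anything falls off the work surface, if the arm or the gripper's body presses on something with over 40 N, if the wrist force passes 120 N, or if a joint passes its speed limit or range.

## Robot

A 7-joint arm with a two-finger parallel gripper is mounted at the origin on a cart in front of the work surface, level with it; the furniture and walls round the work are solid. World frame = base frame: x ahead of the robot, y to its left, z up, the work surface at z = 0. Lengths are in m, angles in rad, forces in N, time in s.
With the tool pointing down it reaches from about 0.35 to 0.9 m from the base axis. Payload 8.1 kg.
Tool frame: the origin (TCP) lies between the finger pads; the fingertips stand 17 mm ahead of it and the grasp point (between the pads) lies 2 mm behind it; z points along the fingers, y is the line along which they close (so a half turn about z gives the same grasp; the last joint's range is limited). The gripper opens to 92 mm and grips with 3 to 60 N. Pads are 19 mm wide; open, the fingers measure 130 mm over their backs; the gripper's body (75 mm by 190 mm) begins 47 mm behind the grasp point.
Start: joints at [-1.313, 0.434, 0.025, 1.573, -0.012, 1.134, -0.075], TCP at [0.221, 0.585, 0.244] pointing down, gripper open.
Joint ranges: [-2.62, 2.62], [-0.44, 2.09], [-1.27, 1.32], [0.08, 2.57], [-1.32, 4.46], [0.12, 2], [-2.74, 2.74]. Speed limits (rad/s): [2.22, 2.22, 3.01, 3.01, 3.14, 3.14, 3.14].

## Interface

Orientations are given as a rotation vector (axis times angle).
In Python, from cell import observe, get_image, calibration, sign_off, look_for, regions_of, landmark_of gives the robot as it stands.
- The arm moves only by the tool jog_arm, never from a script. Its argument "plan" is a list of rows, each an object with "offset": the shift along the tool's x, y, z normalised to -1 to 1, where 1 is 0.15 m, a list of three; "twist": the turn, a rotation vector about the tool's x, y, z normalised to -1 to 1, where 1 is 2 pi rad, a list of three; "fingers": the gripper command: -1 is shut, 1 is fully open, values between are in proportion. In form: [{"offset": [x, y, z], "twist": [ax, ay, az], "fingers": fingers}, ...]. A call has 1 to 20 rows; each row is the pose to reach, as a shift and turn from the pose commanded when the call began, along the tool's axes at that moment, turning the shorter way round; what a row does not reach only later rows make up. A row lasts 1/8 s, in which the tool goes at most 62.5 mm and 10.7 degrees, less where a joint would pass 70% of its speed; a pose out of reach is approached as far as the arm can. A call with a number of a shift or a turn outside -1 to 1 is refused whole. A call with a gripper value outside its range is refused whole. The fingers move at their own pace and stop on an object; "newtons" is the grip in N (left out, the last holds). Time passes only in rows, so rows that repeat a pose let the fingers close. It gives the time, the measured TCP pose, the force, the opening and the grip force at its end, in the units of the state.
- observe(): the state, without advancing time (a new reading comes with each control period).
- get_image(name): name is "side" or "top" or "wrist"; returns the picture (480x640x3 uint8, red, green, blue); there is no depth.
- calibration(name): a dict with "fov_y" (degrees; the focal length in pixels is half the picture's height over the tangent of half this angle, whatever the lens; pixels are square), "cx", "cy" (the principal point, pixels), "position" and "attitude" of the camera in the world. Camera axes: x right, y down, z forward; pixel columns grow to the right and rows downward; lengths in m; the calibration is good to about 2 mm. A picture is of the moment at which its call begins: read the wrist's pose just before it. calibration takes no time and is no camera call; for the wrist camera it gives the pose at the moment of the call.
- sign_off(): hands the job in; it is judged then, once.
Trained networks look in the newest picture that a camera, given by its name, has taken for a name from the list of things; names that differ only in an ending like _2 or _b are one class to them, and where a whole thing is asked for, a point or a joint stands for the part that bears it (a point fixed in the world has none). Each returns a list of dicts, best first, with "conf" (0 to 1); they miss things now and then, are a little off and sometimes report something else, mostly with a low value. They report only what shows in the picture. A call takes as long as a camera call.
- look_for(thing, camera): "box" ([left, top, width, height] as shares, 0 to 1, of the picture: columns of its width, rows of its height, round what is visible of it).
- regions_of(thing, camera): "region" (480x640 bool, what is visible of it) and "box" ([left, top, width, height] as shares, 0 to 1, of the picture: columns of its width, rows of its height, round what is visible of it).
- landmark_of(thing, camera): "at" ([row, column] as shares, 0 to 1, of the picture: columns of its width, rows of its height: a listed point, or the origin of a listed thing).
The state is a dict: "clock": time; "joints": joint angles; "dq": joint speeds; "joint_efforts": joint torques, N m; "position": TCP position; "ee_rot": TCP orientation; "force": force on the tool from outside, world axes, zero at the start; "ft_torque": the same for the moment, N m; "width": opening from 0.0 (shut) to 1.0 (fully open); "gripper_force": force on a finger pad.
Only numpy, scipy, OpenCV 4.12 (cv2) and the standard library are available. Lean on these libraries where they do the work, as an engineer would, in place of code of your own. Each camera call takes 0.05 s, during which the arm holds its last target. There are 200 camera calls.

## Working session

There is one attempt and no reset: what is moved stays moved. The work goes in short steps, Python scripts to look and compute and a tool call to move; the robot and the scene stay as the last step left them, time stands still between calls to the robot, and variables do not carry over. Pictures are saved under pics/ and viewed, at most 10 in all, crops included, and the job is handed in when it is done.

Besides the shell and the picture viewer there is one more tool, called after "Request:" by a JSON object that holds its "name" and its "arguments", one argument or row to a line. jog_arm: Moves the arm, as the interface text tells. Scaled input: -1 to 1 covers 0.15 m each way for a shift and 2 pi rad each way for a turn. Its arguments: {"type":"object","properties":{"plan":{"type":"array","items":{"type":"object","properties":{"offset":{"type":"array","items":{"type":"number","minimum":-1,"maximum":1}},"twist":{"type":"array","items":{"type":"number","minimum":-1,"maximum":1}},"fingers":{"type":"number"}}}},"newtons":{"type":"number"}},"required":["plan"]}

```bash
mkdir -p pics; ls; cat > h.py <<'E'
import numpy as np, cv2
from scipy.spatial.transform import Rotation as R
from cell import *
def cam(n):
    c=calibration(n); a=np.array(c["attitude"],float)
    Rm=R.from_rotvec(a).as_matrix() if a.size==3 else (a.reshape(3,3) if a.size==9 else R.from_quat(a).as_matrix())
    return c,Rm,240/np.tan(np.radians(c["fov_y"])/2)
def ray(n,row,col,z):
    c,Rm,f=cam(n); d=Rm@np.array([(col-c["cx"])/f,(row-c["cy"])/f,1]); p=np.array(c["position"])
    return p+d*(z-p[2])/d[2]
def proj(n,P):
    c,Rm,f=cam(n); q=(np.atleast_2d(P)-c["position"])@Rm
    return np.c_[c["cy"]+f*q[:,1]/q[:,2], c["cx"]+f*q[:,0]/q[:,2]]
E
python3 - <<'E'
from h import *
print(observe())
for n in("side","top"):
    im=get_image(n); print(n,calibration(n))
    cv2.imwrite(f"pics/{n}0.png",im[:,:,::-1])
    for t in("oil_tin","drip_mat","left_foot","right_foot"):
        print(t,[(np.round(np.array(l["at"])*[480,640],1),round(l["conf"],2)) for l in landmark_of(t,n)][:3])
    for t in("oil_tin","drip_mat"):
        for r in regions_of(t,n)[:2]:
            m=r["region"].astype(np.uint8); cs=max(cv2.findContours(m,0,2)[0],key=cv2.contourArea)
            print(t,r["conf"],m.sum(),cv2.approxPolyDP(cs,4,True)[:,0].tolist())
E
```

```text
pics
{'clock': 0.0, 'joints': array([-1.31260715,  0.4352238 ,  0.02495023,  1.57410056, -0.01160104,
        1.13396648, -0.07509993]), 'dq': array([-0.00068306, -0.00266768,  0.00050666, -0.00067739, -0.00014472,
       -0.0003909 , -0.00093123]), 'joint_efforts': array([-1.97175827e-04, -6.67846155e+01,  9.84574556e-01, -3.14482570e+01,
       -6.07620575e-02,  4.26762085e-02,  2.03870422e-04]), 'position': array([0.22050268, 0.58430021, 0.24294283]), 'ee_rot': array([-5.63707300e-01, -3.09045255e+00,  2.42858590e-03]), 'force': array([ 0.01038862, -0.96366778,  0.16357475]), 'ft_torque': array([ 0.00179986, -0.04954296,  0.03305049]), 'gripper_force': 0.0, 'width': 0.9987769929434711}
side {'fov_y': 42.70233330946425, 'cx': 320.6195627027612, 'cy': 253.59544533939192, 'position': array([ 0.84011389, -0.26043372,  0.54118285]), 'attitude': array([-2.1036449 , -0.7121406 ,  0.34590924])}
oil_tin [(array([303.5, 250.5]), 0.68)]
drip_mat [(array([345.8, 290.4]), 0.85)]
left_foot [(array([279.7, 291.5]), 0.78)]
right_foot [(array([336.2, 200.2]), 0.67)]
oil_tin 0.63 16084 [[267, 168], [211, 192], [206, 213], [174, 228], [188, 321], [216, 343], [307, 284], [307, 195], [286, 178], [274, 179]]
drip_mat 0.57 9816 [[357, 306], [318, 285], [201, 377], [262, 419], [340, 350], [345, 320]]
top {'fov_y': 55.76659242735527, 'cx': 317.5681439854116, 'cy': 233.62732880109428, 'position': array([-0.07503232,  0.41447652,  0.72046499]), 'attitude': array([-1.63123788,  2.10248792, -0.7241726 ])}
oil_tin [(array([249.7, 365. ]), 0.92)]
drip_mat []
left_foot [(array([253.9, 326.5]), 0.77)]
right_foot [(array([246.2, 401. ]), 0.67)]
oil_tin 0.96 7216 [[416, 185], [392, 179], [325, 192], [326, 264], [407, 257], [424, 209]]
drip_mat 0.81 516 [[324, 200], [306, 203], [317, 239], [323, 237]]
```

View pics/side0.png

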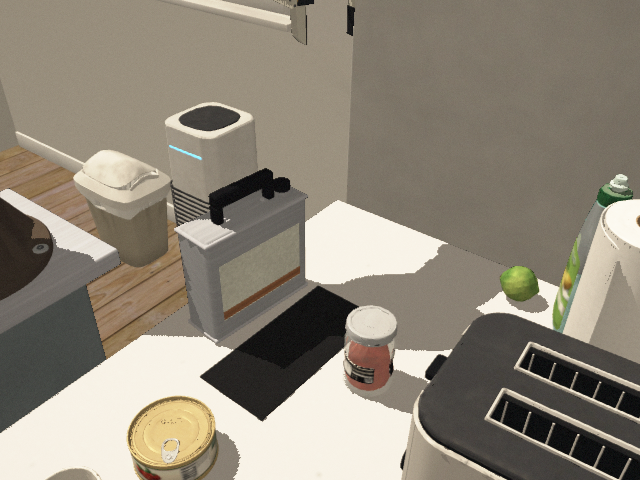

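View pics/top0.png

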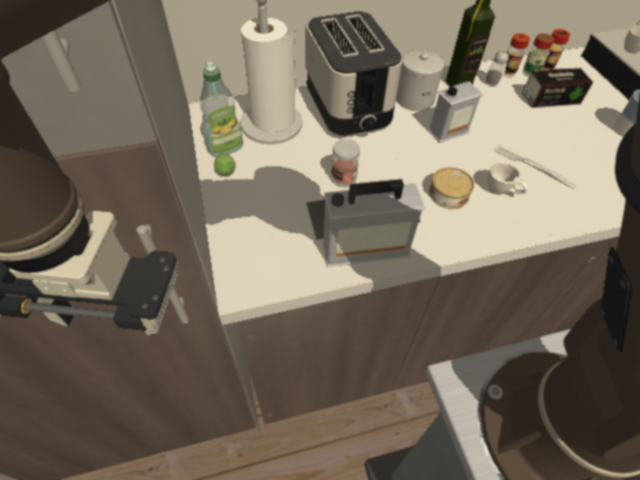

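```bash
python3 - <<'E'
from h import *
for n,pts in {"side":{"o":(303.5,250.5),"L":(279.7,291.5),"R":(336.2,200.2),"mat":(345.8,290.4)},"top":{"o":(249.7,365),"L":(253.9,326.5),"R":(246.2,401)}}.items():
    for k,p in pts.items(): print(n,k,ray(n,*p,0.0 if k!="mat" else .002).round(4))
E
```

```text
side o [0.3916 0.1889 0.    ]
side L [0.4025 0.2626 0.    ]
side R [0.3842 0.1032 0.    ]
side mat [0.4861 0.1581 0.002 ]
top o [0.3947 0.1856 0.    ]
top L [0.4034 0.2611 0.    ]
top R [0.3854 0.1143 0.    ]
```

The side view shows the tin with its handle at about (241,195), the mat corners at about (201,377), (262,419) and (318,285), and the jar standing by the mat's far left corner at (370,380). The top view shows the same tin at (370,225), with the gripper at the left.

```bash
python3 - <<'E'
from h import *
im=cv2.imread("pics/side0.png"); c=im[160:430,160:410]
g=cv2.cvtColor(im,cv2.COLOR_BGR2GRAY)
for nm,pts in {"mat(.002)":[(262,416),(202,378),(318,286),(358,307)],"tin0":[(213,342),(188,321),(307,284)],"jar":[(370,393),(347,375)],"can":[(172,470)]}.items():
    for x,y in pts: print(nm,(x,y),ray("side",y,x,.002 if nm[0]=="m" else 0).round(4))
print("top z.15",[ray("side",y,x,.15).round(4) for x,y in((212,246),(178,229),(307,193))])
cv2.imwrite("pics/c.png",cv2.resize(c,None,fx=2.2,fy=2.2,interpolation=cv2.INTER_CUBIC))
E
```

```text
mat(.002) (262, 416) [0.5302 0.0553 0.002 ]
mat(.002) (202, 378) [0.4383 0.0542 0.002 ]
mat(.002) (318, 286) [0.4421 0.2725 0.002 ]
mat(.002) (358, 307) [0.5112 0.2699 0.002 ]
tin0 (213, 342) [0.4043 0.1057 0.    ]
tin0 (188, 321) [0.3511 0.1134 0.    ]
tin0 (307, 284) [0.4257 0.2685 0.    ]
jar (370, 393) [0.605  0.1565 0.    ]
jar (347, 375) [0.5683 0.1629 0.    ]
can (172, 470) [ 0.5024 -0.0496  0.    ]
top z.15 [array([0.4174, 0.1101, 0.15  ]), array([0.3629, 0.1101, 0.15  ]), array([0.4286, 0.2649, 0.15  ])]
```

View pics/c.png

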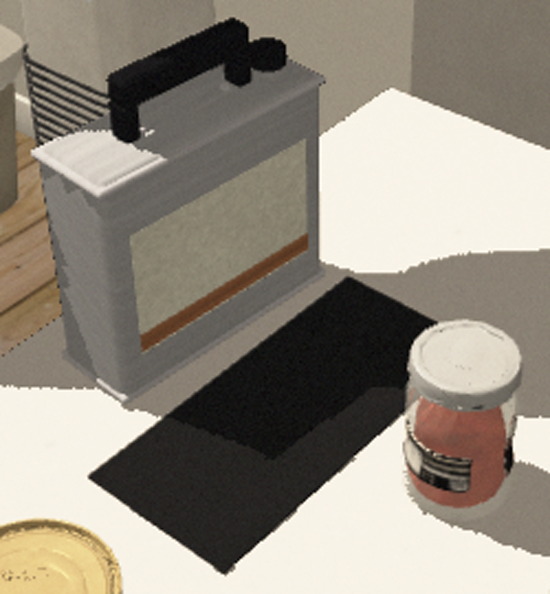

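The enlarged crop shows the corners clearly. Underside corners are at (126,403), (63,358) and (320,270), top corners at (100,195), (33,152) and (325,79), and mat corners at (89,477), (226,574) and (349,278), in crop pixels. I'll fit both poses to these.

```bash
cat >> h.py <<'E'
from scipy.optimize import least_squares
def fit(n,M,px,x0):
    M=np.array(M,float); px=np.array(px,float)[:,::-1]
    w=lambda p:np.c_[M[:,:2]@np.array([[np.cos(p[2]),np.sin(p[2])],[-np.sin(p[2]),np.cos(p[2])]])+p[:2],M[:,2]]
    s=least_squares(lambda p:(proj(n,w(p))-px).ravel(),x0,loss="soft_l1"); return s.x,s.fun.reshape(-1,2)
E
python3 - <<'E'
from h import *
f=lambda L:[(160+x/2.2,160+y/2.2) for x,y in L]
t,r=fit("side",[(.028,-.08,0),(-.028,-.08,0),(.028,.08,0),(.028,-.08,.15),(-.028,-.08,.15),(.028,.08,.15)],f([(126,403),(63,358),(320,270),(100,195),(33,152),(325,79)]),[.39,.187,-.1]); print("tin",t,r.round(1).tolist())
m,r=fit("side",[(-.05,-.11,.002),(.05,-.11,.002),(-.05,.11,.002)],f([(89,477),(226,574),(349,278)]),[.48,.16,0]); print("mat",m,r.round(1).tolist())
c,s=np.cos(m[2]),np.sin(m[2]); print("tin in mat",np.array([[c,s],[-s,c]])@(t-m)[:2])
o=observe(); Rt=R.from_rotvec(o["ee_rot"]).as_matrix(); print(Rt.round(3))
# target above handle: tool y along tin x, z down
yx=np.array([np.cos(t[2]),np.sin(t[2]),0]);z=np.array([0,0,-1.]);T=np.c_[np.cross(yx,z),yx,z]
for h in(.30,.179): print(h,(Rt.T@(np.r_[t[:2],h]-o["position"])/.15).round(3))
print((R.from_matrix(Rt.T@T).as_rotvec()/2/np.pi).round(4))
E
```

```text
tin [ 0.39229107  0.18759063 -0.09956893] [[1.8, -0.0], [1.1, 0.7], [3.4, 1.1], [-2.3, 0.0], [-2.3, -0.4], [-2.9, -1.3]]
mat [ 0.48902644  0.162262   -0.03259431] [[0.2, -0.3], [0.2, 0.1], [-0.7, 0.3]]
tin in mat [-0.09750941  0.02216271]
[[-0.936  0.353  0.   ]
 [ 0.353  0.936  0.   ]
 [ 0.     0.    -1.   ]]
0.3 [-2.005 -2.073 -0.375]
0.179 [-2.005 -2.073  0.432]
[ 0.     -0.      0.2084]
```

Request:
{"name": "jog_arm", "arguments": {
  "plan": [
    {"offset":[-0.1,-0.25,0],"twist":[0,0,0],"fingers":1},
    {"offset":[-0.2,-0.55,0],"twist":[0,0,0],"fingers":1},
    {"offset":[-0.33,-0.87,0],"twist":[0,0,0],"fingers":1}
  ],
  "newtons": 40
}}

```text
clock: 1.08
position: [0.2207, 0.4441, 0.2437]
ee_rot: [0.563, 3.091, 0.001]
force: [1.1, -0.1, 0.0]
width: 0.999
gripper_force: 0.0
```

Request:
{"name": "jog_arm", "arguments": {
  "plan": [
    {"offset":[-0.2,-0.25,0],"twist":[0,0,0.02],"fingers":1},
    {"offset":[-0.4,-0.5,0],"twist":[0,0,0.04],"fingers":1},
    {"offset":[-0.65,-0.75,0],"twist":[0,0,0.07],"fingers":1},
    {"offset":[-0.9,-0.9,-0.1],"twist":[0,0,0.09],"fingers":1},
    {"offset":[-1,-1,-0.2],"twist":[0,0,0.11],"fingers":1},
    {"offset":[-1,-1,-0.2],"twist":[0,0,0.11],"fingers":1}
  ]
}}

```text
clock: 1.82
position: [0.3093, 0.2512, 0.2748]
ee_rot: [1.581, 2.714, 0.004]
force: [-0.4, 0.2, -1.1]
width: 0.996
gripper_force: 0.0
```

```bash
cat >> h.py <<'E'
def goto(x,y,z,yaw):
    o=observe(); Rt=R.from_rotvec(o["ee_rot"]).as_matrix()
    yx=np.array([np.cos(yaw),np.sin(yaw),0]);zz=np.array([0,0,-1.]);T=np.c_[np.cross(yx,zz),yx,zz]
    print("t",o["clock"],"pos",o["position"].round(4),"w",round(o["width"],3),"F",o["force"].round(1),"tooly",Rt[:,1].round(3),"toolz",Rt[:,2].round(3))
    print("off",(Rt.T@(np.array([x,y,z])-o["position"])/.15).round(3),"tw",(R.from_matrix(Rt.T@T).as_rotvec()/2/np.pi).round(4))
E
python3 -c "
from h import *
goto(.392,.188,.179,-.0996); print(observe()['joints'].round(2))"
```

```text
t 1.825 pos [0.3093 0.2512 0.2748] w 0.996 F [-0.4  0.2 -1.1] tooly [0.87  0.493 0.002] toolz [ 0.002  0.002 -1.   ]
off [-0.639  0.27   0.639] tw [ 0.0003 -0.0003  0.0979]
[-1.04  0.02  0.23  2.05 -0.    1.08 -0.29]
```

Request:
{"name": "jog_arm", "arguments": {
  "plan": [
    {"offset":[-0.25,0.1,0],"twist":[0,0,0.028],"fingers":1},
    {"offset":[-0.5,0.2,0.05],"twist":[0,0,0.056],"fingers":1},
    {"offset":[-0.639,0.27,0.1],"twist":[0,0,0.084],"fingers":1},
    {"offset":[-0.639,0.27,0.15],"twist":[0,0,0.098],"fingers":1},
    {"offset":[-0.639,0.27,0.15],"twist":[0,0,0.098],"fingers":1}
  ]
}}

```text
clock: 2.45
position: [0.3903, 0.1894, 0.2503]
ee_rot: [-2.323, -2.115, 0.003]
force: [0.2, -0.4, -0.0]
width: 0.998
gripper_force: 0.0
```

```bash
python3 - <<'E'
from h import *
goto(.392,.188,.179,-.0996); print(observe()['joints'].round(2))
im=get_image("wrist"); cv2.imwrite("pics/w1.png",im[:,:,::-1])
# expected handle bar top outline
a=-.0996; Rz=R.from_euler("z",a).as_matrix()
print(proj("wrist",np.array([[sx*.008,sy*.045,.188] for sx in(1,-1) for sy in(1,-1)])@Rz.T+[.392,.188,0]).round())
print(proj("wrist",np.array([[sx*.028,sy*.08,.15] for sx in(1,-1) for sy in(1,-1)])@Rz.T+[.392,.188,0]).round())
E
```

```text
t 2.45 pos [0.3903 0.1894 0.2503] w 0.998 F [ 0.2 -0.4 -0. ] tooly [ 0.996 -0.093 -0.001] toolz [-0.001 -0.001 -1.   ]
off [-0.008  0.013  0.475] tw [-0.0002  0.0002  0.001 ]
[-0.92  0.11  0.38  2.02 -0.05  1.02 -0.61]
[[198. 348.]
 [339. 344.]
 [198. 319.]
 [339. 319.]]
[[132. 378.]
 [352. 367.]
 [131. 289.]
 [351. 294.]]
```

View pics/w1.png

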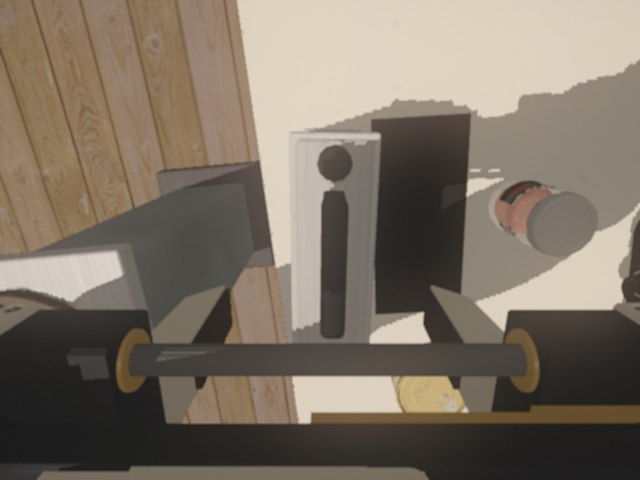

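The wrist view agrees with the fit. The handle is at columns 321–347, rows 190–338 and the tin's top edge at row 132, all within about 2 px of prediction. Next I'll descend and grip.

Request:
{"name": "jog_arm", "arguments": {
  "plan": [
    {"offset":[-0.008,0.01,0.12],"twist":[0,0,0.001],"fingers":1},
    {"offset":[-0.008,0.01,0.24],"twist":[0,0,0.001],"fingers":1},
    {"offset":[-0.008,0.01,0.36],"twist":[0,0,0.001],"fingers":1},
    {"offset":[-0.008,0.01,0.45],"twist":[0,0,0.001],"fingers":1},
    {"offset":[-0.008,0.01,0.487],"twist":[0,0,0.001],"fingers":1},
    {"offset":[-0.008,0.01,0.487],"twist":[0,0,0.001],"fingers":-1},
    {"offset":[-0.008,0.01,0.487],"twist":[0,0,0.001],"fingers":-1},
    {"offset":[-0.008,0.01,0.487],"twist":[0,0,0.001],"fingers":-1},
    {"offset":[-0.008,0.01,0.487],"twist":[0,0,0.001],"fingers":-1},
    {"offset":[-0.008,0.01,0.487],"twist":[0,0,0.001],"fingers":-1},
    {"offset":[-0.008,0.01,0.487],"twist":[0,0,0.001],"fingers":-1}
  ],
  "newtons": 50
}}

```text
clock: 3.88
position: [0.3923, 0.1874, 0.1782]
ee_rot: [-2.333, -2.104, -0.0]
force: [-0.4, 0.0, 1.0]
width: 0.397
gripper_force: 0.0
```

```bash
cat >> h.py <<'E'
def path(foot,poses,base,down=.0015):
    """poses: (tilt deg, swing deg) relative to now; foot world xyz; base=(tilt,swing) where call begins. Prints rows."""
    o=observe(); Rt=R.from_rotvec(o["ee_rot"]); p=o["position"]; foot=np.array(foot)
    xa=Rt.as_matrix()[:,1].copy(); xa[2]=0; xa/=np.linalg.norm(xa)
    xa=R.from_euler("z",-base[1],degrees=True).apply(xa)
    Q=lambda t,s:R.from_euler("z",s,degrees=True)*R.from_rotvec(np.radians(t)*xa)
    b=Q(*base)
    for t,s in poses:
        D=Q(t,s)*b.inv(); d=foot+D.apply(p-foot)-p-[0,0,down*min(1,abs(t)/4)-down*min(1,abs(base[0])/4)]
        print((t,s),"off",(Rt.inv().apply(d)/.15).round(3).tolist(),"tw",((Rt.inv()*D*Rt).as_rotvec()/2/np.pi).round(4).tolist())
E
python3 - <<'E'
from h import *
goto(.392,.188,.177,-.0996); print(observe()["gripper_force"])
path([.384,.1084,0],[(t,0) for t in(2,4,6,8,10,12,14,16,18,20,22)],(0,0))
E
```

```text
t 3.875 pos [0.3923 0.1874 0.1782] w 0.397 F [-0.4  0.   1. ] tooly [ 0.995 -0.103  0.   ] toolz [ 0.  0. -1.]
off [ 0.004 -0.003  0.008] tw [ 0.     -0.     -0.0006]
0.0
(2, 0) off [-0.042, 0.0, -0.013] tw [-0.0, 0.0056, 0.0]
(4, 0) off [-0.084, 0.0, -0.024] tw [-0.0, 0.0111, 0.0]
(6, 0) off [-0.127, 0.0, -0.039] tw [-0.0, 0.0167, 0.0]
(8, 0) off [-0.171, 0.0, -0.052] tw [-0.0, 0.0222, 0.0]
(10, 0) off [-0.214, 0.0, -0.064] tw [-0.0, 0.0278, 0.0]
(12, 0) off [-0.259, 0.0, -0.074] tw [-0.0, 0.0333, 0.0]
(14, 0) off [-0.303, 0.0, -0.083] tw [-0.0, 0.0389, 0.0]
(16, 0) off [-0.348, 0.0, -0.09] tw [-0.0, 0.0444, 0.0]
(18, 0) off [-0.393, 0.0, -0.096] tw [-0.0, 0.05, 0.0]
(20, 0) off [-0.438, 0.0, -0.1] tw [-0.0, 0.0556, 0.0]
(22, 0) off [-0.484, 0.0, -0.102] tw [-0.0, 0.0611, 0.0]
```

Request:
{"name": "jog_arm", "arguments": {
  "plan": [
    {"offset":[0,0,0.008],"twist":[0,0,0],"fingers":-1},
    {"offset":[0,0,0.008],"twist":[0,0,0],"fingers":-1},
    {"offset":[0,0,0.008],"twist":[0,0,0],"fingers":-1},
    {"offset":[0,0,0.008],"twist":[0,0,0],"fingers":-1},
    {"offset":[0,0,0.008],"twist":[0,0,0],"fingers":-1},
    {"offset":[0,0,0.008],"twist":[0,0,0],"fingers":-1}
  ]
}}

```text
clock: 4.62
position: [0.3924, 0.1874, 0.1769]
ee_rot: [2.333, 2.104, 0.0]
force: [1.1, 0.1, -3.6]
width: 0.17
gripper_force: 50.0
```

```bash
python3 - <<'E'
from h import *
goto(.392,.188,.177,-.0996)
path([.384,.1084,0],[(t,0) for t in(4,8,22)],(0,0))
E
```

```text
t 4.625 pos [0.3924 0.1874 0.1769] w 0.17 F [ 1.1  0.1 -3.6] tooly [ 0.995 -0.103  0.   ] toolz [ 0. -0. -1.]
off [ 0.004 -0.003 -0.   ] tw [ 0.      0.     -0.0006]
(4, 0) off [-0.084, 0.0, -0.024] tw [0.0, 0.0111, 0.0]
(8, 0) off [-0.169, 0.0, -0.052] tw [0.0, 0.0222, 0.0]
(22, 0) off [-0.48, 0.0, -0.102] tw [0.0, 0.0611, 0.0]
```

Request:
{"name": "jog_arm", "arguments": {
  "plan": [
    {"offset":[-0.042,0,-0.013],"twist":[0,0.0056,0],"fingers":-1},
    {"offset":[-0.084,0,-0.024],"twist":[0,0.0111,0],"fingers":-1},
    {"offset":[-0.127,0,-0.038],"twist":[0,0.0167,0],"fingers":-1},
    {"offset":[-0.17,0,-0.051],"twist":[0,0.0222,0],"fingers":-1},
    {"offset":[-0.17,0,-0.051],"twist":[0,0.0222,0],"fingers":-1}
  ]
}}

```text
clock: 5.25
position: [0.3906, 0.1626, 0.1861]
ee_rot: [-2.261, -2.037, -0.164]
force: [-0.3, 3.6, 6.9]
width: 0.168
gripper_force: 50.0
```

```bash
python3 - <<'E'
from h import *
goto(.392,.188,.177,-.0996); print(observe()["ft_torque"],observe()["joints"].round(2))
im=get_image("side"); cv2.imwrite("pics/s2.png",cv2.resize(im[150:420,130:430,::-1],None,fx=2.2,fy=2.2))
for t in("left_foot","right_foot"): print(t,[(np.round(np.array(l["at"])*[480,640],1),round(l["conf"],2)) for l in landmark_of(t,"side")][:2])
E
```

```text
t 5.25 pos [0.3906 0.1626 0.1861] w 0.168 F [-0.3  3.6  6.9] tooly [ 0.995 -0.104  0.002] toolz [ 0.017  0.142 -0.99 ]
off [ 0.159 -0.009  0.084] tw [ 0.0004 -0.0228 -0.0007]
[0.65022651 0.33247442 0.12037557] [-0.75  0.14  0.38  2.19 -0.25  0.77 -0.31]
left_foot [(array([267.5, 291.6]), 0.64), (array([345.5, 293.2]), 0.61)]
right_foot [(array([336.8, 201.8]), 0.72)]
```

View pics/s2.png

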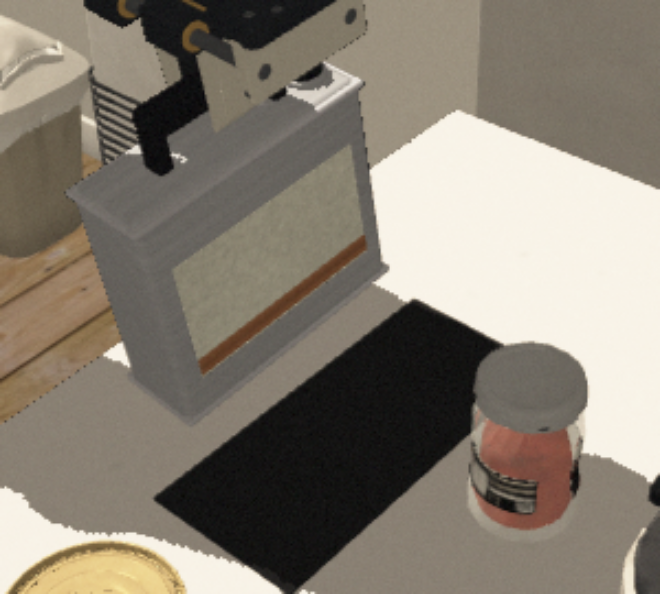

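The tin is tipping. Its right bottom corner, at crop (193,422), has stayed put, the left end is rising, and the tool is pressing lightly downward. I'll continue.

```bash
python3 - <<'E'
from h import *
path([.384,.1084,0],[(t,0) for t in(10,12,14,16,18,20,22)]+[(22,s) for s in(-3,-6,-9,-12,-15,-18,-21,-24,-27,-30,-32,-34)],(8,0))
E
```

```text
(10, 0) off [-0.041, 0.0, -0.018] tw [-0.0, 0.0056, 0.0]
(12, 0) off [-0.083, 0.0, -0.035] tw [-0.0, 0.0111, 0.0]
(14, 0) off [-0.126, 0.0, -0.05] tw [-0.0, 0.0167, 0.0]
(16, 0) off [-0.169, 0.0, -0.064] tw [-0.0, 0.0222, 0.0]
(18, 0) off [-0.212, 0.0, -0.076] tw [-0.0, 0.0278, 0.0]
(20, 0) off [-0.256, 0.0, -0.087] tw [-0.0, 0.0333, 0.0001]
(22, 0) off [-0.3, 0.0, -0.096] tw [-0.0, 0.0389, 0.0001]
(22, -3) off [-0.301, 0.003, -0.096] tw [-0.0022, 0.0389, 0.0081]
(22, -6) off [-0.301, 0.006, -0.096] tw [-0.0044, 0.0388, 0.0162]
(22, -9) off [-0.302, 0.009, -0.096] tw [-0.0066, 0.0388, 0.0243]
(22, -12) off [-0.303, 0.012, -0.096] tw [-0.0087, 0.0387, 0.0323]
(22, -15) off [-0.304, 0.015, -0.096] tw [-0.0109, 0.0386, 0.0404]
(22, -18) off [-0.305, 0.018, -0.096] tw [-0.0131, 0.0385, 0.0484]
(22, -21) off [-0.306, 0.02, -0.097] tw [-0.0153, 0.0383, 0.0565]
(22, -24) off [-0.307, 0.023, -0.097] tw [-0.0175, 0.0382, 0.0646]
(22, -27) off [-0.309, 0.026, -0.097] tw [-0.0197, 0.038, 0.0726]
(22, -30) off [-0.311, 0.028, -0.097] tw [-0.0218, 0.0378, 0.0807]
(22, -32) off [-0.312, 0.03, -0.097] tw [-0.0233, 0.0377, 0.0861]
(22, -34) off [-0.313, 0.031, -0.098] tw [-0.0248, 0.0376, 0.0915]
```

Request:
{"name": "jog_arm", "arguments": {
  "plan": [
    {"offset":[-0.041,0,-0.018],"twist":[0,0.0056,0],"fingers":-1},
    {"offset":[-0.083,0,-0.035],"twist":[0,0.0111,0],"fingers":-1},
    {"offset":[-0.126,0,-0.05],"twist":[0,0.0167,0],"fingers":-1},
    {"offset":[-0.169,0,-0.064],"twist":[0,0.0222,0],"fingers":-1},
    {"offset":[-0.169,0,-0.064],"twist":[0,0.0222,0],"fingers":-1}
  ]
}}

```text
clock: 6.02
position: [0.3879, 0.136, 0.192]
ee_rot: [-2.183, -1.966, -0.312]
force: [-1.2, 3.5, 8.9]
width: 0.167
gripper_force: 50.0
```

```bash
python3 - <<'E'
from h import *
goto(.392,.188,.177,-.0996); print(observe()["joints"].round(2))
path([.384,.1084,0],[(t,0) for t in(18,20)]+[(20,s) for s in(-3,-6,-9,-12,-15,-18,-21,-24,-27,-30,-32,-34)],(16,0))
E
```

```text
t 6.025 pos [0.3879 0.136  0.192 ] w 0.167 F [-1.2  3.5  8.9] tooly [ 0.995 -0.105  0.002] toolz [ 0.031  0.277 -0.96 ]
off [ 0.306 -0.009  0.193] tw [ 0.0004 -0.0449 -0.0008]
[-0.6   0.11  0.4   2.24 -0.45  0.77  0.01]
(18, 0) off [-0.041, 0.0, -0.018] tw [-0.0, 0.0056, 0.0]
(20, 0) off [-0.083, 0.0, -0.034] tw [-0.0, 0.0111, 0.0]
(20, -3) off [-0.084, 0.005, -0.035] tw [-0.0026, 0.0111, 0.0079]
(20, -6) off [-0.085, 0.01, -0.035] tw [-0.0052, 0.0111, 0.0159]
(20, -9) off [-0.086, 0.015, -0.035] tw [-0.0078, 0.011, 0.0238]
(20, -12) off [-0.087, 0.02, -0.035] tw [-0.0104, 0.011, 0.0317]
(20, -15) off [-0.088, 0.025, -0.036] tw [-0.013, 0.011, 0.0396]
(20, -18) off [-0.09, 0.029, -0.036] tw [-0.0156, 0.0109, 0.0475]
(20, -21) off [-0.092, 0.034, -0.037] tw [-0.0182, 0.0109, 0.0555]
(20, -24) off [-0.094, 0.039, -0.037] tw [-0.0208, 0.0108, 0.0634]
(20, -27) off [-0.096, 0.043, -0.038] tw [-0.0234, 0.0108, 0.0713]
(20, -30) off [-0.099, 0.047, -0.039] tw [-0.026, 0.0107, 0.0792]
(20, -32) off [-0.101, 0.05, -0.039] tw [-0.0277, 0.0107, 0.0845]
(20, -34) off [-0.103, 0.053, -0.04] tw [-0.0295, 0.0106, 0.0898]
```

Request:
{"name": "jog_arm", "arguments": {
  "plan": [
    {"offset":[-0.041,0,-0.018],"twist":[0,0.0056,0],"fingers":-1},
    {"offset":[-0.083,0,-0.034],"twist":[0,0.0111,0],"fingers":-1},
    {"offset":[-0.084,0.005,-0.035],"twist":[-0.0026,0.0111,0.0079],"fingers":-1},
    {"offset":[-0.085,0.01,-0.035],"twist":[-0.0052,0.0111,0.0159],"fingers":-1},
    {"offset":[-0.086,0.015,-0.035],"twist":[-0.0078,0.011,0.0238],"fingers":-1},
    {"offset":[-0.087,0.02,-0.035],"twist":[-0.0104,0.011,0.0317],"fingers":-1},
    {"offset":[-0.088,0.025,-0.036],"twist":[-0.013,0.011,0.0396],"fingers":-1},
    {"offset":[-0.09,0.029,-0.036],"twist":[-0.0156,0.0109,0.0475],"fingers":-1},
    {"offset":[-0.092,0.034,-0.037],"twist":[-0.0182,0.0109,0.0555],"fingers":-1},
    {"offset":[-0.094,0.039,-0.037],"twist":[-0.0208,0.0108,0.0634],"fingers":-1},
    {"offset":[-0.096,0.043,-0.038],"twist":[-0.0234,0.0108,0.0713],"fingers":-1},
    {"offset":[-0.099,0.047,-0.039],"twist":[-0.026,0.0107,0.0792],"fingers":-1},
    {"offset":[-0.101,0.05,-0.039],"twist":[-0.0277,0.0107,0.0845],"fingers":-1},
    {"offset":[-0.103,0.053,-0.04],"twist":[-0.0295,0.0106,0.0898],"fingers":-1},
    {"offset":[-0.103,0.053,-0.04],"twist":[-0.0295,0.0106,0.0898],"fingers":-1}
  ]
}}

```text
clock: 7.9
position: [0.3943, 0.119, 0.1934]
ee_rot: [-2.68, -1.252, -0.478]
force: [0.1, 0.5, 7.7]
width: 0.17
gripper_force: 50.0
```

```bash
python3 - <<'E'
from h import *
goto(.392,.188,.177,-.0996-np.radians(34)); print(observe()["joints"].round(2))
im=get_image("side"); cv2.imwrite("pics/s3.png",cv2.resize(im[150:420,130:430,::-1],None,fx=2.2,fy=2.2))
for t in("left_foot","right_foot"): print(t,[(np.round(np.array(l["at"])*[480,640],1),round(l["conf"],2)) for l in landmark_of(t,"side")][:2])
print(proj("side",[.384,.1084,0]))
path([.384,.1084,0],[(t,-34) for t in(18,16,14,12,10,8,6,4,3,2,1,0.5,0)],(20,-34))
E
```

```text
t 7.9 pos [0.3943 0.119  0.1934] w 0.17 F [0.1 0.5 7.7] tooly [ 0.767 -0.642  0.004] toolz [ 0.223  0.262 -0.939]
off [ 0.284 -0.307  0.219] tw [ 0.0007 -0.0559 -0.0006]
[-0.64 -0.    0.39  2.37 -0.41  0.52 -0.61]
left_foot [(array([285.1, 318.5]), 0.6), (array([308.6, 256.6]), 0.52)]
right_foot [(array([335.4, 200.1]), 0.84)]
[[333.88954124 203.08138972]]
(18, -34) off [0.041, -0.0, 0.019] tw [0.0, -0.0056, -0.0]
(16, -34) off [0.081, -0.0, 0.04] tw [0.0, -0.0111, -0.0]
(14, -34) off [0.12, -0.0, 0.062] tw [0.0, -0.0167, -0.0001]
(12, -34) off [0.159, -0.0, 0.086] tw [0.0, -0.0222, -0.0001]
(10, -34) off [0.196, -0.0, 0.111] tw [0.0, -0.0278, -0.0001]
(8, -34) off [0.233, -0.0, 0.137] tw [0.0, -0.0333, -0.0001]
(6, -34) off [0.269, -0.0, 0.165] tw [0.0, -0.0389, -0.0001]
(4, -34) off [0.304, -0.0, 0.193] tw [0.0001, -0.0444, -0.0001]
(3, -34) off [0.321, -0.0, 0.206] tw [0.0001, -0.0472, -0.0002]
(2, -34) off [0.339, -0.0, 0.219] tw [0.0001, -0.05, -0.0002]
(1, -34) off [0.356, -0.0, 0.232] tw [0.0001, -0.0528, -0.0002]
(0.5, -34) off [0.365, -0.0, 0.238] tw [0.0001, -0.0542, -0.0002]
(0, -34) off [0.374, -0.0, 0.245] tw [0.0001, -0.0556, -0.0002]
```

View pics/s3.png

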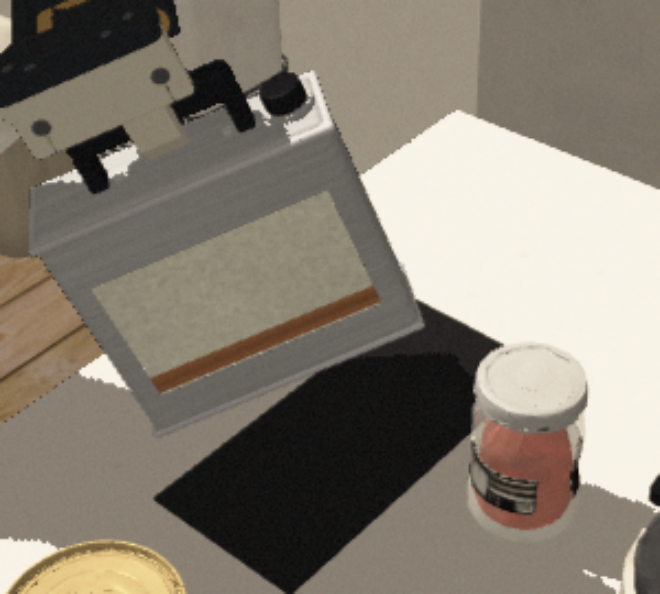

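The swing went as planned. The right foot is still at about (335,200) and the left end is high over the mat. Now I'll set it down and release.

Request:
{"name": "jog_arm", "arguments": {
  "plan": [
    {"offset":[0.041,0,0.019],"twist":[0,-0.0056,0],"fingers":-1},
    {"offset":[0.081,0,0.04],"twist":[0,-0.0111,0],"fingers":-1},
    {"offset":[0.12,0,0.062],"twist":[0,-0.0167,0],"fingers":-1},
    {"offset":[0.159,0,0.086],"twist":[0,-0.0222,0],"fingers":-1},
    {"offset":[0.196,0,0.111],"twist":[0,-0.0278,0],"fingers":-1},
    {"offset":[0.233,0,0.137],"twist":[0,-0.0333,0],"fingers":-1},
    {"offset":[0.269,0,0.165],"twist":[0,-0.0389,0],"fingers":-1},
    {"offset":[0.304,0,0.193],"twist":[0,-0.0444,0],"fingers":-1},
    {"offset":[0.321,0,0.206],"twist":[0,-0.0472,0],"fingers":-1},
    {"offset":[0.339,0,0.219],"twist":[0,-0.05,0],"fingers":-1},
    {"offset":[0.356,0,0.232],"twist":[0,-0.0528,0],"fingers":-1},
    {"offset":[0.356,0,0.232],"twist":[0,-0.0528,0],"fingers":-1},
    {"offset":[0.356,0,0.232],"twist":[0,-0.0528,0],"fingers":-0.4},
    {"offset":[0.356,0,0.232],"twist":[0,-0.0528,0],"fingers":-0.4},
    {"offset":[0.356,0,0.232],"twist":[0,-0.0528,0],"fingers":-0.4}
  ]
}}

```text
clock: 9.93
position: [0.4326, 0.1658, 0.1773]
ee_rot: [-2.842, -1.327, -0.023]
force: [-0.3, 0.0, -0.6]
width: 0.297
gripper_force: 0.0
```

```bash
python3 - <<'E'
from h import *
goto(.392,.188,.177,-.0996-np.radians(34)); print(observe()["joints"].round(2))
im=get_image("side"); cv2.imwrite("pics/s4.png",cv2.resize(im[150:420,130:430,::-1],None,fx=2.2,fy=2.2))
for t in("left_foot","right_foot"):
  for l in landmark_of(t,"side")[:2]:
    q=np.array(l["at"])*[480,640]; print(t,q.round(1),round(l["conf"],2),ray("side",*q,0.002 if t[0]=="l" else 0).round(4))
y=-.0996-np.radians(34);print("pred L",np.array([.384,.1084])+.16*np.array([-np.sin(y),np.cos(y)]))
E
```

```text
t 9.925 pos [0.4326 0.1658 0.1773] w 0.297 F [-0.3  0.  -0.6] tooly [ 0.767 -0.642  0.002] toolz [ 0.011  0.011 -1.   ]
off [-0.06  -0.302  0.   ] tw [ 0.0003 -0.0025 -0.0007]
[-0.78  0.24  0.37  2.07 -0.12  0.83 -1.04]
left_foot [312.  322.3] 0.92 [0.4795 0.2326 0.002 ]
right_foot [336.  199.4] 0.91 [0.3831 0.1029 0.    ]
pred L [0.48621716 0.23149205]
```

View pics/s4.png

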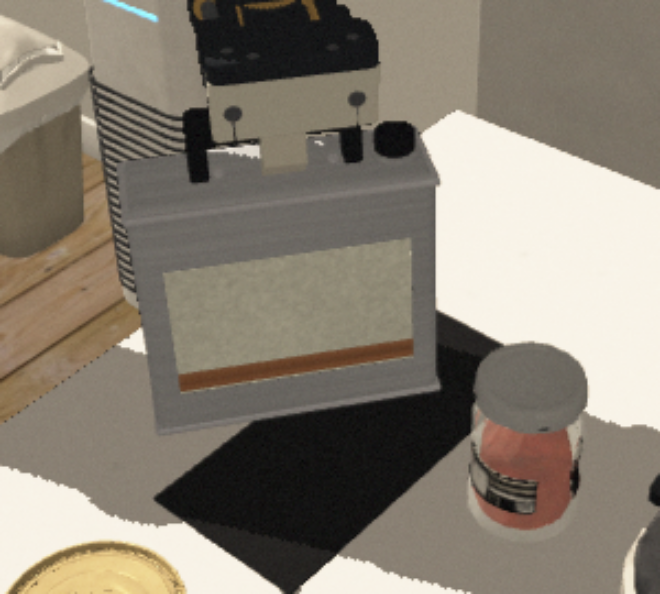

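The tin is set down flat with its left end on the mat. Its x+ bottom corners are at crop (158,432) and (438,388), and the grip is open with no force.

```bash
python3 - <<'E'
from h import *
f=lambda L:[(130+x/2.2,150+y/2.2) for x,y in L]
M=[(.028,-.08,0.),(.028,.08,0.002),(.028,-.08,.15),(.028,.08,.152)]
P=f([(158,432),(438,388),(125,222),(438,182)])
for k in(2,4):
    t,r=fit("side",M[:k],P[:k],[.435,.17,-.69]); print(t,r.round(1).tolist())
    print("L",t[:2]+.08*np.array([-np.sin(t[2]),np.cos(t[2])]),"R",t[:2]-.08*np.array([-np.sin(t[2]),np.cos(t[2])]))
L0=[(126,403),(320,270)]
print(fit("side",[(.028,-.08,0),(.028,.08,0)],[(160+x/2.2,160+y/2.2) for x,y in L0],[.39,.187,-.1]))
E
```

```text
[ 0.42960505  0.17164418 -0.69970636] [[-0.1, 0.7], [0.2, -0.8]]
L [0.4811245  0.23284669] R [0.37808561 0.11044168]
[ 0.43032031  0.16885398 -0.69920521] [[1.5, -0.5], [1.6, -1.6], [-1.9, 0.5], [-2.1, 0.9]]
L [0.48180908 0.23008229] R [0.37883154 0.10762566]
(array([ 0.38840816,  0.19033051, -0.08247302]), array([[-0.46832549,  0.32366603],
       [ 0.75252967, -0.37248928]]))
```

Request:
{"name": "jog_arm", "arguments": {
  "plan": [
    {"offset":[0,0,0],"twist":[0,0,0],"fingers":-1},
    {"offset":[0,0,0],"twist":[0,0,0],"fingers":-1},
    {"offset":[0,0,0],"twist":[0,0,0],"fingers":-1},
    {"offset":[0,0,0],"twist":[0,0,0],"fingers":-1}
  ]
}}

```text
clock: 10.58
position: [0.4331, 0.1661, 0.1776]
ee_rot: [-2.842, -1.327, -0.025]
force: [0.3, 0.7, -0.9]
width: 0.176
gripper_force: 50.0
```

```bash
python3 - <<'E'
from h import *
goto(.4351,.1699,.177,-.693); print(observe()["gripper_force"])
path([.484,.231,.002],[(-t,0) for t in(1,3,5,7,9,11,13,15,17,19,20)],(0.9,0))
E
```

```text
t 10.575 pos [0.4331 0.1661 0.1776] w 0.176 F [ 0.3  0.7 -0.9] tooly [ 0.767 -0.642  0.002] toolz [ 0.012  0.011 -1.   ]
off [ 0.028 -0.006  0.005] tw [ 0.0004 -0.0027 -0.0006]
49.999735951423645
(-1, 0) off [0.039, 0.0, -0.017] tw [0.0, -0.0053, -0.0]
(-3, 0) off [0.081, 0.0, -0.028] tw [0.0, -0.0108, -0.0]
(-5, 0) off [0.124, 0.0, -0.04] tw [0.0, -0.0164, -0.0]
(-7, 0) off [0.167, 0.0, -0.054] tw [0.0, -0.0219, -0.0001]
(-9, 0) off [0.211, 0.0, -0.066] tw [0.0, -0.0275, -0.0001]
(-11, 0) off [0.255, 0.0, -0.076] tw [0.0, -0.0331, -0.0001]
(-13, 0) off [0.299, 0.0, -0.085] tw [0.0, -0.0386, -0.0001]
(-15, 0) off [0.343, 0.0, -0.092] tw [0.0, -0.0442, -0.0001]
(-17, 0) off [0.388, 0.0, -0.098] tw [0.0, -0.0497, -0.0001]
(-19, 0) off [0.433, 0.0, -0.102] tw [0.0, -0.0553, -0.0001]
(-20, 0) off [0.456, 0.0, -0.104] tw [0.0, -0.0581, -0.0001]
```

Request:
{"name": "jog_arm", "arguments": {
  "plan": [
    {"offset":[0.039,0,-0.017],"twist":[0,-0.0053,0],"fingers":-1},
    {"offset":[0.081,0,-0.028],"twist":[0,-0.0108,0],"fingers":-1},
    {"offset":[0.124,0,-0.04],"twist":[0,-0.0164,0],"fingers":-1},
    {"offset":[0.167,0,-0.054],"twist":[0,-0.0219,0],"fingers":-1},
    {"offset":[0.211,0,-0.066],"twist":[0,-0.0275,0],"fingers":-1},
    {"offset":[0.211,0,-0.066],"twist":[0,-0.0275,0],"fingers":-1}
  ]
}}

```text
clock: 11.32
position: [0.4531, 0.1898, 0.1882]
ee_rot: [2.777, 1.297, -0.219]
force: [-3.5, -3.1, 5.6]
width: 0.168
gripper_force: 50.0
```

```bash
python3 - <<'E'
from h import *
goto(.4351,.1699,.177,-.693); print(observe()["joints"].round(2))
get_image("side")
for t in("left_foot","right_foot"): print(t,[(np.round(np.array(l["at"])*[480,640],1),round(l["conf"],2)) for l in landmark_of(t,"side")][:2])
path([.484,.231,.002],[(-t,0) for t in(11,13,15,17,19,20)],(-9,0))
E
```

```text
t 11.325 pos [0.4531 0.1898 0.1882] w 0.168 F [-3.5 -3.1  5.6] tooly [ 0.767 -0.642  0.002] toolz [-0.1   -0.123 -0.987]
off [-0.165 -0.007  0.102] tw [ 0.0003  0.0253 -0.0006]
[-0.83  0.37  0.38  1.88 -0.08  1.07 -1.12]
left_foot [(array([313.8, 321.4]), 0.9), (array([314.3, 262. ]), 0.68)]
right_foot [(array([319.8, 197.1]), 0.74)]
(-11, 0) off [0.041, 0.0, -0.018] tw [-0.0, -0.0056, -0.0]
(-13, 0) off [0.083, 0.0, -0.035] tw [-0.0, -0.0111, -0.0]
(-15, 0) off [0.125, 0.0, -0.05] tw [-0.0, -0.0167, -0.0]
(-17, 0) off [0.168, 0.0, -0.063] tw [-0.0, -0.0222, -0.0]
(-19, 0) off [0.211, 0.0, -0.076] tw [-0.0, -0.0278, -0.0001]
(-20, 0) off [0.233, 0.0, -0.081] tw [-0.0, -0.0306, -0.0001]
```

Left foot holding, right end rising, downward load fine.

Request:
{"name": "jog_arm", "arguments": {
  "plan": [
    {"offset":[0.041,0,-0.018],"twist":[0,-0.0056,0],"fingers":-1},
    {"offset":[0.083,0,-0.035],"twist":[0,-0.0111,0],"fingers":-1},
    {"offset":[0.125,0,-0.05],"twist":[0,-0.0167,0],"fingers":-1},
    {"offset":[0.168,0,-0.063],"twist":[0,-0.0222,0],"fingers":-1},
    {"offset":[0.211,0,-0.076],"twist":[0,-0.0278,0],"fingers":-1},
    {"offset":[0.233,0,-0.081],"twist":[0,-0.0306,0],"fingers":-1},
    {"offset":[0.233,0,-0.081],"twist":[0,-0.0306,0],"fingers":-1}
  ]
}}

```text
clock: 12.35
position: [0.4766, 0.2183, 0.1941]
ee_rot: [2.678, 1.25, -0.47]
force: [-0.9, -0.1, -5.5]
width: 0.168
gripper_force: 50.0
```

```bash
python3 - <<'E'
from h import *
goto(.4351,.1699,.177,-.693); print(observe()["joints"].round(2))
path([.484,.231,.002],[(-20,s) for s in(3,6,9,12,15,18,21,24,27,30,33,36,38)],(-20,0))
E
```

```text
t 12.35 pos [0.4766 0.2183 0.1941] w 0.168 F [-0.9 -0.1 -5.5] tooly [ 0.767 -0.642  0.002] toolz [-0.218 -0.263 -0.94 ]
off [-0.361 -0.005  0.252] tw [ 0.0002  0.0555 -0.0006]
[-0.86  0.53  0.39  1.66 -0.06  1.32 -1.16]
(-20, 3) off [0.001, 0.005, -0.0] tw [-0.0028, 0.0, -0.0078]
(-20, 6) off [0.002, 0.01, -0.001] tw [-0.0057, 0.0, -0.0157]
(-20, 9) off [0.004, 0.015, -0.001] tw [-0.0085, 0.0001, -0.0235]
(-20, 12) off [0.005, 0.02, -0.002] tw [-0.0114, 0.0001, -0.0313]
(-20, 15) off [0.007, 0.024, -0.003] tw [-0.0142, 0.0001, -0.0392]
(-20, 18) off [0.009, 0.029, -0.003] tw [-0.0171, 0.0001, -0.047]
(-20, 21) off [0.012, 0.033, -0.004] tw [-0.0199, 0.0001, -0.0548]
(-20, 24) off [0.014, 0.038, -0.005] tw [-0.0228, 0.0001, -0.0627]
(-20, 27) off [0.017, 0.042, -0.006] tw [-0.0256, 0.0002, -0.0705]
(-20, 30) off [0.02, 0.046, -0.007] tw [-0.0285, 0.0002, -0.0783]
(-20, 33) off [0.023, 0.05, -0.008] tw [-0.0313, 0.0002, -0.0861]
(-20, 36) off [0.026, 0.054, -0.009] tw [-0.0342, 0.0002, -0.094]
(-20, 38) off [0.029, 0.056, -0.01] tw [-0.0361, 0.0002, -0.0992]
```

The tool is now carrying most of the weight, at -5.5 N. I'll press down about 2 mm before swinging so the left foot stays loaded.

Request:
{"name": "jog_arm", "arguments": {
  "plan": [
    {"offset":[0.0025,0,0.006],"twist":[0,0,0],"fingers":-1},
    {"offset":[0.005,0,0.0125],"twist":[0,0,0],"fingers":-1},
    {"offset":[0.005,0,0.0125],"twist":[0,0,0],"fingers":-1}
  ]
}}

```text
clock: 12.72
position: [0.4768, 0.2179, 0.1937]
ee_rot: [2.679, 1.25, -0.468]
force: [-0.9, -0.8, 5.9]
width: 0.167
gripper_force: 50.0
```

```bash
python3 - <<'E'
from h import *
goto(.4351,.1699,.177,-.693)
get_image("side")
for t in("left_foot","right_foot"): print(t,[(np.round(np.array(l["at"])*[480,640],1),round(l["conf"],2)) for l in landmark_of(t,"side")][:2])
E
```

```text
t 12.725 pos [0.4768 0.2179 0.1937] w 0.167 F [-0.9 -0.8  5.9] tooly [ 0.766 -0.642  0.003] toolz [-0.217 -0.262 -0.94 ]
off [-0.361 -0.008  0.249] tw [ 0.0003  0.0552 -0.0008]
left_foot [(array([315.3, 325.3]), 0.89)]
right_foot [(array([301.8, 204.6]), 0.58)]
```

Request:
{"name": "jog_arm", "arguments": {
  "plan": [
    {"offset":[0.001,0.005,0],"twist":[-0.0028,0,-0.0078],"fingers":-1},
    {"offset":[0.002,0.01,-0.001],"twist":[-0.0057,0,-0.0157],"fingers":-1},
    {"offset":[0.004,0.015,-0.001],"twist":[-0.0085,0,-0.0235],"fingers":-1},
    {"offset":[0.005,0.02,-0.002],"twist":[-0.0114,0,-0.0313],"fingers":-1},
    {"offset":[0.007,0.024,-0.003],"twist":[-0.0142,0,-0.0392],"fingers":-1},
    {"offset":[0.009,0.029,-0.003],"twist":[-0.0171,0,-0.047],"fingers":-1},
    {"offset":[0.012,0.033,-0.004],"twist":[-0.0199,0,-0.0548],"fingers":-1},
    {"offset":[0.014,0.038,-0.005],"twist":[-0.0228,0,-0.0627],"fingers":-1},
    {"offset":[0.017,0.042,-0.006],"twist":[-0.0256,0,-0.0705],"fingers":-1},
    {"offset":[0.02,0.046,-0.007],"twist":[-0.0285,0,-0.0783],"fingers":-1},
    {"offset":[0.023,0.05,-0.008],"twist":[-0.0313,0,-0.0861],"fingers":-1},
    {"offset":[0.026,0.054,-0.009],"twist":[-0.0342,0,-0.094],"fingers":-1},
    {"offset":[0.029,0.056,-0.01],"twist":[-0.0361,0,-0.0992],"fingers":-1},
    {"offset":[0.029,0.056,-0.01],"twist":[-0.0361,0,-0.0992],"fingers":-1}
  ]
}}

```text
clock: 14.62
position: [0.4865, 0.2164, 0.1937]
ee_rot: [2.067, 1.998, -0.36]
force: [-0.2, -1.0, 6.3]
width: 0.171
gripper_force: 50.0
```

```bash
python3 - <<'E'
from h import *
goto(.482,.151,.177,-.033); print(observe()["joints"].round(2))
im=get_image("side"); cv2.imwrite("pics/s5.png",cv2.resize(im[150:420,130:430,::-1],None,fx=2.2,fy=2.2))
for t in("left_foot","right_foot"): print(t,[(np.round(np.array(l["at"])*[480,640],1),round(l["conf"],2)) for l in landmark_of(t,"side")][:2])
path([.484,.231,.002],[(-t,38) for t in(18,16,14,12,10,8,6,4,3,2,1,.5,0)],(-20,38))
E
```

```text
t 14.625 pos [0.4865 0.2164 0.1937] w 0.171 F [-0.2 -1.   6.3] tooly [ 0.999 -0.033  0.004] toolz [-0.008 -0.341 -0.94 ]
off [-0.373 -0.016  0.253] tw [ 0.0006  0.0555 -0.0001]
[-0.88  0.46  0.27  1.76  0.17  1.16 -0.75]
left_foot [(array([312.2, 325.4]), 0.57)]
right_foot [(array([349.6, 242.2]), 0.85), (array([315.1, 327.6]), 0.51)]
(-18, 38) off [-0.04, -0.0, 0.019] tw [0.0, 0.0056, 0.0]
(-16, 38) off [-0.08, -0.0, 0.04] tw [0.0, 0.0111, 0.0]
(-14, 38) off [-0.119, -0.0, 0.062] tw [0.0, 0.0167, 0.0001]
(-12, 38) off [-0.157, -0.0, 0.085] tw [0.0, 0.0222, 0.0001]
(-10, 38) off [-0.195, -0.0, 0.109] tw [0.0, 0.0278, 0.0001]
(-8, 38) off [-0.231, -0.0, 0.135] tw [0.0, 0.0333, 0.0001]
(-6, 38) off [-0.267, -0.0, 0.162] tw [0.0001, 0.0389, 0.0001]
(-4, 38) off [-0.301, -0.0, 0.191] tw [0.0001, 0.0444, 0.0002]
(-3, 38) off [-0.319, -0.0, 0.203] tw [0.0001, 0.0472, 0.0002]
(-2, 38) off [-0.337, -0.0, 0.216] tw [0.0001, 0.05, 0.0002]
(-1, 38) off [-0.354, -0.0, 0.228] tw [0.0001, 0.0528, 0.0002]
(-0.5, 38) off [-0.363, -0.0, 0.235] tw [0.0001, 0.0542, 0.0002]
(0, 38) off [-0.371, -0.0, 0.241] tw [0.0001, 0.0556, 0.0002]
```

View pics/s5.png

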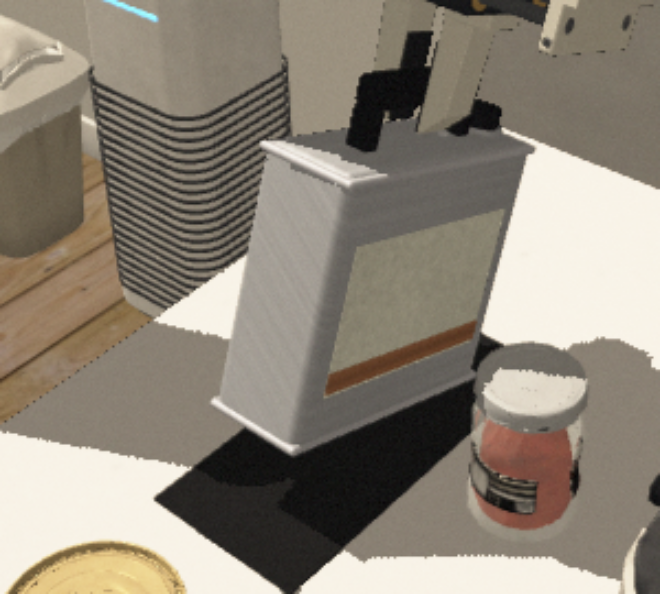

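The tin is aligned with the mat and its right end is raised over it. The left foot is still on the mat, though the jar hides part of it in this view. Now I'll set it down and release.

Request:
{"name": "jog_arm", "arguments": {
  "plan": [
    {"offset":[-0.04,0,0.019],"twist":[0,0.0056,0],"fingers":-1},
    {"offset":[-0.08,0,0.04],"twist":[0,0.0111,0],"fingers":-1},
    {"offset":[-0.119,0,0.062],"twist":[0,0.0167,0],"fingers":-1},
    {"offset":[-0.157,0,0.085],"twist":[0,0.0222,0],"fingers":-1},
    {"offset":[-0.195,0,0.109],"twist":[0,0.0278,0],"fingers":-1},
    {"offset":[-0.231,0,0.135],"twist":[0,0.0333,0],"fingers":-1},
    {"offset":[-0.267,0,0.162],"twist":[0,0.0389,0],"fingers":-1},
    {"offset":[-0.301,0,0.19],"twist":[0,0.0444,0],"fingers":-1},
    {"offset":[-0.319,0,0.202],"twist":[0,0.0472,0],"fingers":-1},
    {"offset":[-0.337,0,0.213],"twist":[0,0.05,0],"fingers":-1},
    {"offset":[-0.354,0,0.224],"twist":[0,0.0528,0],"fingers":-1},
    {"offset":[-0.363,0,0.23],"twist":[0,0.0542,0],"fingers":-1},
    {"offset":[-0.371,0,0.236],"twist":[0,0.0556,0],"fingers":-1},
    {"offset":[-0.371,0,0.236],"twist":[0,0.0556,0],"fingers":-1},
    {"offset":[-0.371,0,0.236],"twist":[0,0.0556,0],"fingers":-0.4},
    {"offset":[-0.371,0,0.236],"twist":[0,0.0556,0],"fingers":-0.2},
    {"offset":[-0.371,0,0.236],"twist":[0,0.0556,0],"fingers":0.2},
    {"offset":[-0.371,0,0.236],"twist":[0,0.0556,0],"fingers":0.2},
    {"offset":[-0.371,0,0.236],"twist":[0,0.0556,0],"fingers":0.2}
  ]
}}

```text
clock: 17.15
position: [0.484, 0.152, 0.1785]
ee_rot: [2.257, 2.182, 0.002]
force: [-0.3, -0.0, 0.6]
width: 0.597
gripper_force: 0.0
```

```bash
python3 - <<'E'
from h import *
goto(.482,.151,.177,-.033); print(observe()["gripper_force"])
E
```

```text
t 17.15 pos [0.484  0.152  0.1785] w 0.597 F [-0.3 -0.   0.6] tooly [ 0.999 -0.034  0.002] toolz [ 0.002 -0.001 -1.   ]
off [-0.007 -0.013  0.01 ] tw [ 0.0004  0.0001 -0.0001]
0.0
```

Retreat straight up and look.

Request:
{"name": "jog_arm", "arguments": {
  "plan": [
    {"offset":[0,0,-0.1],"twist":[0,0,0],"fingers":0.2},
    {"offset":[0,0,-0.25],"twist":[0,0,0],"fingers":0.2},
    {"offset":[0,0,-0.5],"twist":[0,0,0],"fingers":0.2},
    {"offset":[0,0,-0.75],"twist":[0,0,0],"fingers":0.2},
    {"offset":[0,0,-0.95],"twist":[0,0,0],"fingers":0.2},
    {"offset":[0,0,-0.95],"twist":[0,0,0],"fingers":0.2}
  ]
}}

```text
clock: 17.9
position: [0.4848, 0.1524, 0.3242]
ee_rot: [2.256, 2.181, 0.01]
force: [-0.5, 1.0, -0.5]
width: 0.602
gripper_force: 0.0
```

```bash
python3 - <<'E'
from h import *
a=get_image("side");b=get_image("wrist")
cv2.imwrite("pics/s6.png",cv2.resize(a[150:420,130:430,::-1],None,fx=2.2,fy=2.2)); cv2.imwrite("pics/w6.png",b[:,:,::-1])
for t in("left_foot","right_foot","oil_tin"):
  for l in landmark_of(t,"side")[:1]:
    q=np.array(l["at"])*[480,640]; print(t,q.round(1),round(l["conf"],2),ray("side",*q,0.002).round(4))
E
```

```text
left_foot [310.8 327.4] 0.6 [0.4834 0.2387 0.002 ]
right_foot [388.2 235.8] 0.7 [0.4801 0.0668 0.002 ]
oil_tin [345.4 284.1] 0.57 [0.4795 0.1538 0.002 ]
```

View pics/s6.png

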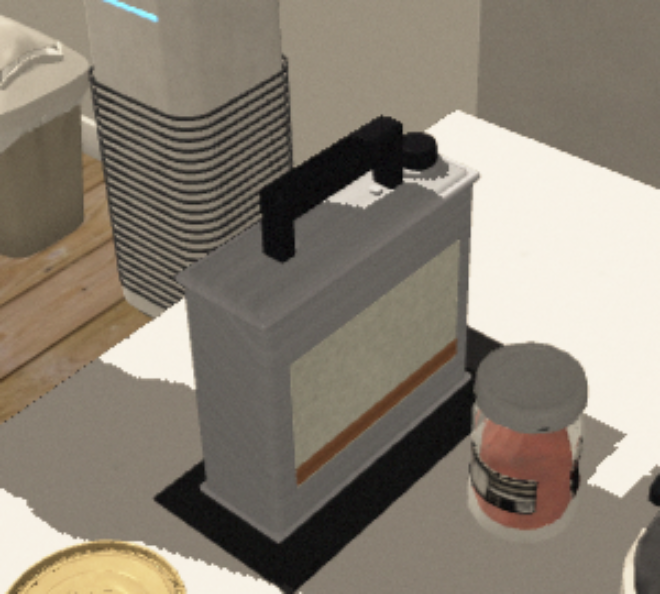

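View pics/w6.png

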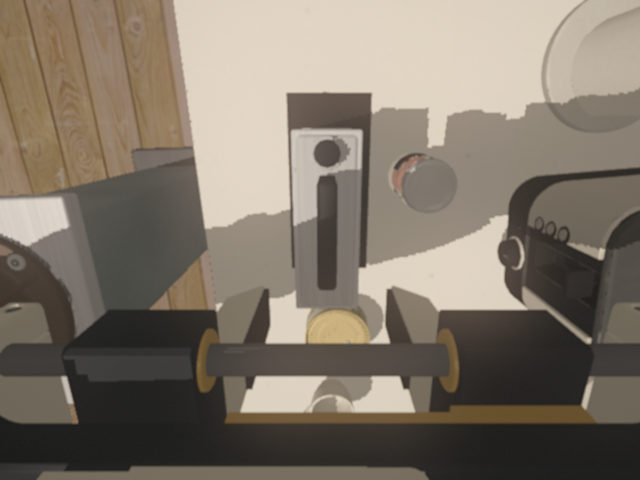

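The pictures show the tin upright and square on the mat with dark margin round it. Its bottom right corners are at crop (203,492) and (281,541), inside the mat corners at (155,497) and (290,592). The gripper is well clear.

```bash
python3 -c "
from cell import *
print(sign_off())"
```

```text
the job is handed in; nothing more can be done
None
```

The oil tin was walked back in the two tip-and-swing steps as asked and now stands upright, released and square on the drip mat; I handed the job in at about 18 s, and the hand-in gave no verdict.

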